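Lock the sharpening-stone holder in its bayonet seat

TASK

Mount the stone holder that has the two side lugs in the bayonet seat on the bench: lower its shank into the collar with the lugs going down the two open slots, then twist it clockwise seen from above until the lugs drop into the locking notches, and let go with the holder standing fully down and upright. Leave the other, plain-shanked holder where it stands.

Things in the scene. Friction and masses are not known exactly. Their poses are not given: they have to be found in the camera images.
- lug_holder: Loose upright stone holder, 0.3 to 0.7 kg: steel shank 32 mm in diameter, 52 mm high, under a straight channel. Two 9 mm round lugs stick out of the shank along the body's +y and -y, centred 20 mm above the foot, ending 44 mm from the axis; from above they show on both sides of the channel. Origin: centre of the foot, z up, x along the channel; a half turn gives the same shape.
- lug_holder_channel (a point): Centre of the lugged holder's aluminium channel, 61 mm above the foot: 106 mm long (x), 30 mm wide (y), from 52 to 70 mm above the foot, carrying a green oil stone (top at 73 mm). Grip it across its 30 mm width.
- plain_holder: Loose holder of the same sizes, channel and stone, but with a plain shank without lugs; it stays where it stands. Origin: centre of the foot, x along the channel.
- bayonet_seat: Fixed seat: dark plate 100 x 100 x 8 mm with an upright steel collar, bore 52, outside 66 mm in diameter, rim 56 mm above the bench. Origin: centre of the plate's underside, on the bench, z up. Two slots, 40 degrees wide, open at the rim at its +y and -y sides, go down to a ledge 34 mm above the bench. Holder x parallel to seat x (either way round) puts the lugs over the slots.
- seat_slot (a point): Middle of the +y slot's ledge (34 mm high, 29.5 mm from the axis). With the lugs on the ledges the holder's foot is 18.5 mm above the bench. From each slot a track runs clockwise seen from above under a roof (underside 48 mm, top 56 mm high) to a locking notch.
- seat_notch (a point): Middle of the floor (21 mm high) of the notch that belongs to the +y slot: 36 degrees wide, centred 60 degrees clockwise of the slot's middle; a solid stop lies beyond. There the holder drops 10.5 mm until its foot stands on the plate, 8 mm above the bench. The other notch lies opposite.
Mind the look-alikes: they are no part of the job. What is shaped like the bayonet_seat but purple is not meant.

How it is judged:
By the outcome, as a careful person would: the job done as asked, in the order asked, and still so for the second after the job is handed in, with the robot touching nothing.
It also fails if it takes over 38 s, if anything falls off the work surface, if the arm or the gripper's body presses on something with over 40 N, if the wrist force passes 120 N, or if a joint passes its speed limit or range.

ROBOT

A 6-joint arm with a two-finger parallel gripper is mounted at the origin on a cart in front of the work surface, level with it; the furniture and walls round the work are solid. World frame = base frame: x ahead of the robot, y to its left, z up, the work surface at z = 0. Lengths are in mm, angles in degrees, forces in N, time in s.
With the tool pointing down it reaches from about 300 to 950 mm from the base axis. Payload 3.1 kg.
Tool frame: the origin (TCP) lies midway between the tips of the shut fingers; the grasp point (between the pads) lies 19 mm behind it; z points along the fingers, x is the direction in which the jaws open and shut, and the axes are right-handed (so a half turn about z gives the same grasp; the last joint's range is limited). The gripper opens to 85 mm and grips with 20 to 120 N. Pads are 22 mm wide; open, the fingers measure 114 mm over their backs; the gripper's body (76 mm by 85 mm) begins 54 mm behind the grasp point. The pads swing forward as they close: fully open they stand 13 mm farther back than shut.
Start: joints at [62.871, 17.653, 93.61, -0, 68.738, -3.994], TCP at [245.598, 574.729, 231.272] pointing down, gripper open.
Joint ranges: [-175.34, 175.34], [-45.06, 112.39], [2.9, 150.54], [-68.45, 248.45], [3.09, 151.38], [-168.51, 168.51]. Speed limits (degrees/s): [159.86, 159.86, 180, 180, 180, 180].

INTERFACE

Orientations are given as a 3x3 rotation matrix whose columns are the frame's x, y, z axes.
In Python, from cell import get_state, get_image, camera_model, env, models gives the robot as it stands.
- The arm moves only by the tool jog_arm, never from a script. Its argument "commands" is one flat list of numbers, 7 for each row, row after row: the shift along the world's x, y, z each as a share of 4 cm, from -1 to 1, then the turn, a rotation vector about the world's x, y, z each as a share of 0.08 rad, from -1 to 1, then the finger opening in mm, from 0 to 85.4. A call has 1 to 20 rows; each row shifts and turns the commanded pose from where the row before left it; what a row does not reach is not made up. A row lasts 1/12 s, in which the tool goes at most 41.7 mm and 7.16 degrees, less where a joint would pass 70% of its speed; a pose out of reach is approached as far as the arm can. A call with a number of a shift or a turn outside -1 to 1 is refused whole. A call with a gripper value outside its range is refused whole. The fingers move at their own pace and stop on an object; the grip force is fixed at half the most. Time passes only in rows, so rows that do not move let the fingers close. It gives the time, the measured TCP pose, the force and the opening at its end, in the units of the state.
- get_state(): the state, without advancing time (a new reading comes with each control period).
- get_image(name): name is "scene" or "top" or "wrist"; returns (picture, depth): 420x560x3 uint8, red, green, blue; 420x560 float32, mm along the optical axis (not along the pixel's ray), 0 where there is no reading.
- camera_model(name): a dict with "K" (3x3 intrinsics, pixels), "camera_from_world" (4x4, takes a point from world to camera coordinates). Camera axes: x right, y up, looking along -z (the intrinsics and any distortion apply to the point x, -y, -z); pixel columns grow to the right and rows downward; lengths in mm; the calibration is good to about 2 mm. A picture is of the moment at which its call begins: read the wrist's pose just before it. camera_model takes no time and is no camera call; for the wrist camera it gives the pose at the moment of the call.
- env.sign_off(): hands the job in, once; it reports no verdict.
Trained networks look in the newest picture that a camera, given by its name, has taken for a name from the list of things; names that differ only in an ending like _2 or _b are one class to them, and where a whole thing is asked for, a point or a joint stands for the part that bears it (a point fixed in the world has none). Each returns a list of dicts, best first, with "conf" (0 to 1); they miss things now and then, are a little off and sometimes report something else, mostly with a low value. They report only what shows in the picture. A call takes as long as a camera call. They do not tell look-alikes from the thing itself.
- models.cut_out(label, camera): "mask" (420x560 bool, what is visible of it) and "xy" ([column, row] in pixels, amid what is visible of it).
The state is a dict: "t": time; "q": joint angles; "qd": joint speeds; "effort": joint torques, N m; "tcp_pos": TCP position; "orientation": TCP orientation; "force": force on the tool from outside, world axes, zero at the start; "torque": the same for the moment, N m; "grip_width": opening from 0.0 (shut) to 1.0 (fully open).
Only numpy, scipy, OpenCV 4.12 (cv2) and the standard library are available. Lean on these libraries where they do the work, as an engineer would, in place of code of your own. Each camera call takes 0.05 s, during which the arm holds its last target.

## Working session

There is one attempt and no reset: what is moved stays moved. The work goes in short steps, Python scripts to look and compute and a tool call to move; the robot and the scene stay as the last step left them, time stands still between calls to the robot, and variables do not carry over. Pictures are saved under pics/ and viewed, and the job is handed in when it is done.

Besides the shell and the picture viewer there is one more tool, called after "Request:" as name(argument=value, ...) on one line, values as JSON. jog_arm: Moves the arm, as the interface text tells. Its arguments: {"type":"object","properties":{"commands":{"type":"array"}},"required":["commands"]}

```bash
ls; mkdir -p pics; cat > h.py <<'E'
from cell import get_state,get_image,camera_model,env,models
import numpy as np,cv2
def save(n,p): cv2.imwrite('pics/'+n+'.png',p[:,:,::-1])
def w(cm,u,v,d):
    K=cm["K"];K=np.array(K);x=(u-K[0,2])/K[0,0]*d;y=(v-K[1,2])/K[1,1]*d
    T=np.linalg.inv(np.array(cm["camera_from_world"]))
    P=np.stack([x,-y,-d,np.ones_like(d)],-1)
    return (P@T.T)[...,:3]
def cloud(cm,D):
    v,u=np.mgrid[0:D.shape[0],0:D.shape[1]]
    return w(cm,u.astype(float),v.astype(float),D.astype(float))
E
python3 - <<'E'
from h import *
s=get_state();print(s)
for n in ['top','scene']:
    p,d=get_image(n);save(n+'0',p);cm=camera_model(n);np.savez(n+'0.npz',p=p,d=d,K=cm['K'],T=cm['camera_from_world']);print({k:v for k,v in cm.items()})
    C=cloud(cm,d)
    for l in ['lug_holder','plain_holder','bayonet_seat']:
        for r in models.cut_out(l,n)[:4]:
            m=r['mask'];q=C[m&(d>0)]
            print(n,l,round(r['conf'],2),r['xy'],m.sum(),np.median(q,0).round(),q[:,2].max().round())
E
```

```text
pics
{'t': 0.0, 'q': array([ 6.28723045e+01,  1.77039968e+01,  9.36879214e+01,  1.04366240e-04,
        6.87387120e+01, -3.99416288e+00]), 'qd': array([ 0.11681019, -0.03305415, -0.0170985 , -0.04675998, -0.05871842,
        0.06240267]), 'effort': array([-4.61418749e-04, -4.15250552e+01, -2.76670325e+01, -5.26534370e-05,
        1.01637805e-02,  1.37205294e-05]), 'tcp_pos': array([245.20691175, 574.00681598, 230.06590111]), 'orientation': array([[ 3.92874804e-01,  9.19591379e-01, -1.04109942e-03],
       [ 9.19589156e-01, -3.92876151e-01, -2.02834102e-03],
       [-2.27426805e-03, -1.60499661e-04, -9.99997401e-01]]), 'force': array([-0.26965854,  0.06400537,  1.11439307]), 'torque': array([-0.00514916,  0.05970248,  0.04806449]), 'grip_width': 0.9998652729067661}
{'K': array([[516.23142134,   0.        , 280.29789112],
       [  0.        , 516.23142134, 210.30169566],
       [  0.        ,   0.        ,   1.        ]]), 'camera_from_world': array([[-1.70805798e-02, -9.99828198e-01, -7.19920545e-03,
         2.04257874e+02],
       [ 9.97911166e-01, -1.74956032e-02,  6.21868778e-02,
[... 535 characters left out ...]
9967178, 210.20671931],
       [  0.        ,   0.        ,   1.        ]]), 'camera_from_world': array([[ 8.46779153e-01, -5.31559435e-01,  2.02393815e-02,
        -3.52601058e+02],
       [ 2.79151277e-01,  4.76434783e-01,  8.33717255e-01,
        -2.83715002e+02],
       [-4.52813018e-01, -7.00324543e-01,  5.51820537e-01,
        -6.42549749e+02],
       [ 0.00000000e+00,  0.00000000e+00,  0.00000000e+00,
         1.00000000e+00]])}
scene lug_holder 0.63 [221.2, 163.1] 1088 [516. 393.  61.] 75.0
scene plain_holder 0.69 [299.1, 213.3] 1375 [549. 151.  64.] 74.0
scene bayonet_seat 0.89 [351.9, 308.6] 3540 [511. -57.   9.] 58.0
scene bayonet_seat 0.7 [209.7, 237.0] 2468 [405. 223.   8.] 58.0
```

```bash
python3 - <<'E'
import cv2
a=cv2.imread('pics/top0.png');cv2.imwrite('pics/top0c.png',cv2.resize(a[140:300,150:430],(784,448),interpolation=cv2.INTER_CUBIC))
E
```

```text
(no output)
```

View pics/top0.png

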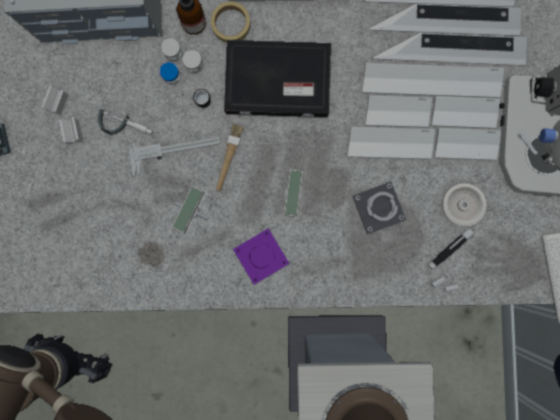

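View pics/scene0.png

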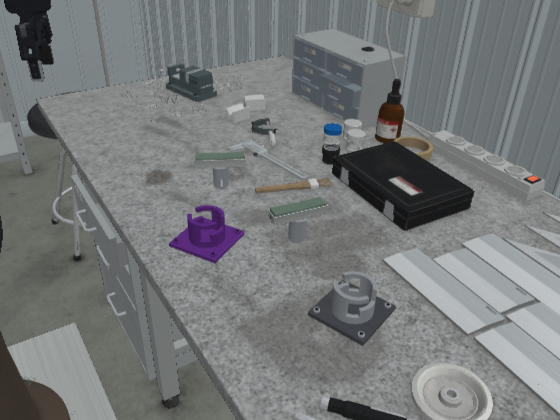

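```bash
ls pics
```

```text
scene0.png
top0.png
top0c.png
```

View pics/top0c.png

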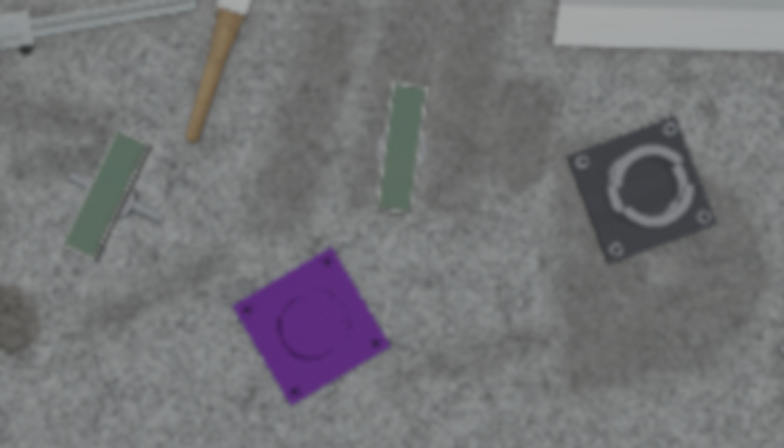

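Top view: the lugged holder is the left one at about (189,211), with lugs on both sides. The plain one is at (292,193), the real seat at (381,208), and the purple decoy at (260,255). Next I'll fit the poses.

```bash
python3 - <<'E'
from h import *
for n in ['top','scene']:
    z=np.load(n+'0.npz');d=z['d'].astype(float);cm=dict(K=z['K'],camera_from_world=z['T']);C=cloud(cm,d)
    X,Y,Z=C[...,0],C[...,1],C[...,2]
    m=(d>0)&(Z>58)&(Z<90)&(abs(X-517)<75)&(abs(Y-402)<70)
    q=C[m];r=cv2.minAreaRect(q[:,:2].astype(np.float32));print(n,'hold',r,m.sum(),np.median(q,0))
    ev,V=np.linalg.eigh(np.cov(q[:,:2].T));print(np.degrees(np.arctan2(V[1,1],V[0,1])),q[:,:2].mean(0))
    m=(d>0)&(Z>10)&(Z<35)&(abs(X-517)<60)&(abs(Y-402)<60);print('lugpix',m.sum())
    b=(d>0)&(abs(X-480)<15)&(abs(Y-300)<50);print('bench z',np.median(Z[b]) if b.any() else 0)
    # seat
    m=(d>0)&(Z>50)&(Z<68)&(abs(X-521)<60)&(abs(Y+39)<60)
    q=C[m];print('rim',m.sum(),q[:,:2].mean(0),np.median(q[:,2]));
    c=(cv2.minEnclosingCircle(q[:,:2].astype(np.float32)));print(c)
    a=np.degrees(np.arctan2(q[:,1]-c[0][1],q[:,0]-c[0][0]))
    print(np.histogram(a,36,(-180,180))[0])
    m=(d>0)&(Z>4)&(Z<14)&(abs(X-521)<85)&(abs(Y+39)<85);q=C[m];print('plate',cv2.minAreaRect(q[:,:2].astype(np.float32)))
E
python3 - <<'E'
import cv2
a=cv2.imread('pics/top0.png');cv2.imwrite('pics/t1.png',cv2.resize(a[175:240,345:415],(770,600*65*770//(70*600)*1 if 0 else 600),interpolation=cv2.INTER_CUBIC))
a=cv2.imread('pics/scene0.png');cv2.imwrite('pics/s1.png',cv2.resize(a[260:350,300:410],(733,600),interpolation=cv2.INTER_CUBIC))
E
```

```text
top hold ((521.2081298828125, 406.73052978515625), (31.17305564880371, 106.40298461914062), 64.24425506591797) 653 [521.45719501 405.3516942   73.24025654]
153.7726545343002 [520.99422724 405.46794312]
lugpix 85
bench z 1.4916521926207906
rim 219 [521.82828357 -41.26929016] 57.36846743981641
((521.8248901367188, -41.153865814208984), 33.3595085144043)
[5 9 8 7 8 6 9 9 9 0 0 0 1 8 7 8 7 9 7 7 8 9 6 9 7 9 7 0 0 0 0 9 9 6 8 8]
plate ((521.638916015625, -38.97454071044922), (169.87940979003906, 168.01234436035156), 89.9774169921875)
scene hold ((520.759033203125, 402.4861755371094), (36.43961715698242, 106.03568267822266), 62.92654037475586) 622 [516.96591345 397.59461494  69.61258452]
153.4192736434237 [517.644233   397.93819842]
lugpix 178
bench z -1.3536911087377348
rim 489 [519.57797176 -46.41254171] 54.49564128773079
((521.8712158203125, -44.78125762939453), 34.802303314208984)
[20 20 19 23 22 23 21 20 16  0  0  0  3 15 16 14 12 15 17 16 17 17 18 15
 16 18 18  4  0  0  3 11 12 13 17 18]
plate ((521.8502197265625, -44.75132751464844), (102.72603607177734, 100.97831726074219), 19.164350509643555)
```

```bash
sleep 1
```

```text
(no output)
```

View pics/t1.png

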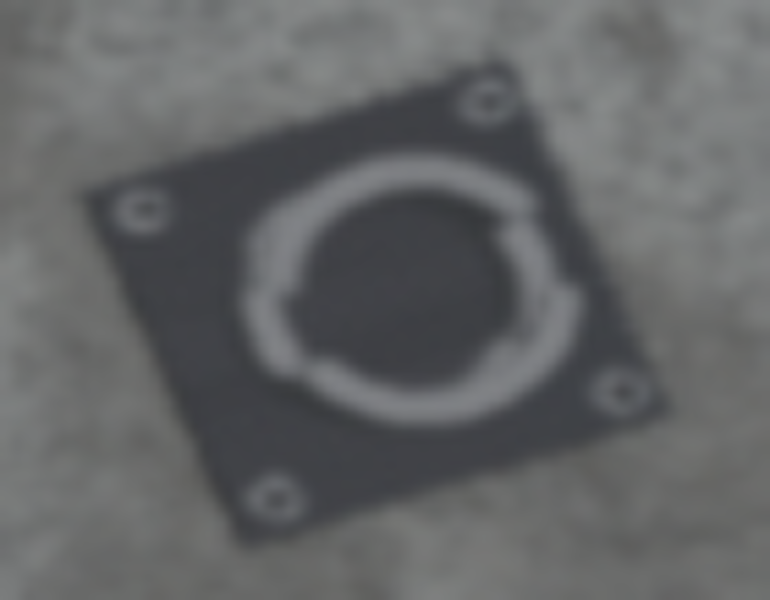

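View pics/s1.png

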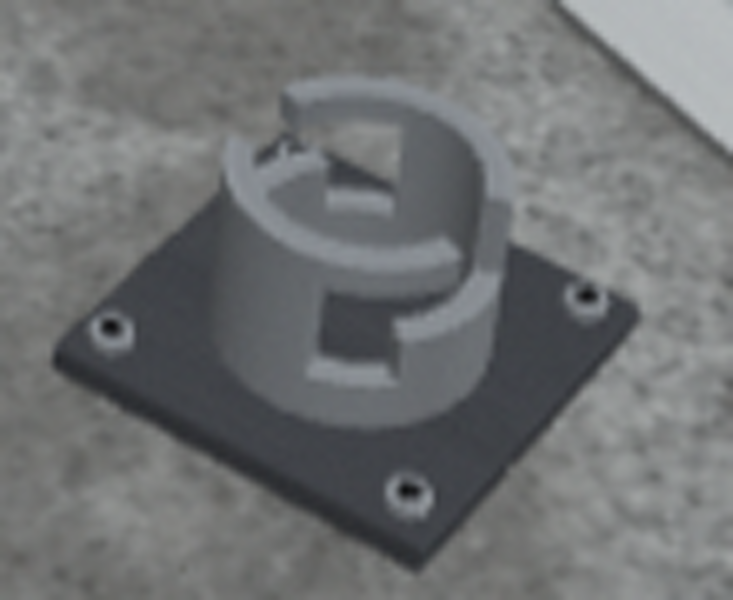

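Request:
jog_arm(commands=[0.8,-0.5,0,0,0,-0.1,85,0.8,-0.5,0,0,0,-0.1,85,0.8,-0.5,0,0,0,-0.1,85,0.8,-0.5,0,0,0,-0.1,85,0.8,-0.5,0,0,0,-0.1,85,0.8,-0.5,0,0,0,-0.1,85,0.8,-0.5,0,0,0,-0.1,85,0.8,-0.5,0,0,0,0,85,0.5,-0.2,0,0,0,0,85,0,0,0,0,0,0,85,0,0,0,0,0,0,85,0,0,0,0,0,0,85])

```text
t: 1.4
tcp_pos: [521.0, 406.8, 231.0]
orientation: [[0.444, 0.896, -0.001], [0.896, -0.444, 0.0], [-0.0, -0.001, -1.0]]
force: [-0.6, 0.3, -0.4]
grip_width: 0.993
```

```bash
cat > wl.py <<'E'
from h import *
import sys
n=sys.argv[1]
s=get_state();cm=camera_model('wrist');p,d=get_image('wrist');save(n,p)
np.savez(n+'.npz',p=p,d=d,K=cm['K'],T=cm['camera_from_world'])
o=s['orientation'];print(s['t'],s['tcp_pos'].round(1),np.degrees(np.arctan2(o[1,0],o[0,0])).round(2),o[:,2].round(4),s['q'].round(1),s['force'].round(1),s['grip_width'])
print('cam',np.linalg.inv(cm['camera_from_world'])[:3].round(3))
E
python3 wl.py w0; python3 - <<'E'
from h import *
z=np.load('w0.npz');d=z['d'].astype(float);cm=dict(K=z['K'],camera_from_world=z['T']);C=cloud(cm,d)
X,Y,Z=C[...,0],C[...,1],C[...,2]
for r in models.cut_out('lug_holder','wrist')[:2]: print(r['conf'],r['xy'],r['mask'].sum())
m=(d>0)&(Z>58)&(Z<90)&(abs(X-517)<90)&(abs(Y-402)<90)
q=C[m];print(m.sum(),np.median(q,0),cv2.minAreaRect(q[:,:2].astype(np.float32)))
b=(d>0)&(Z<20);print('bench',np.median(Z[b]))
E
```

```text
1.4 [521.  406.8 231. ] 63.64 [-0.0012  0.     -1.    ] [ 34.2  21.6  88.3   0.   70.1 -29.5] [-0.6  0.3 -0.4] 0.9929785004739083
cam [[ 4.44000e-01 -8.60000e-01 -2.50000e-01  4.56497e+02]
 [ 8.96000e-01  4.26000e-01  1.24000e-01  4.37512e+02]
 [-0.00000e+00 -2.79000e-01  9.60000e-01  3.74404e+02]]
0.64 [281.8, 185.8] 3223
2871 [517.54663271 406.6733321   72.9446425 ] ((521.3233642578125, 404.607666015625), (29.752418518066406, 106.46465301513672), 64.38731384277344)
bench 0.46333114651355345
```

View pics/w0.png

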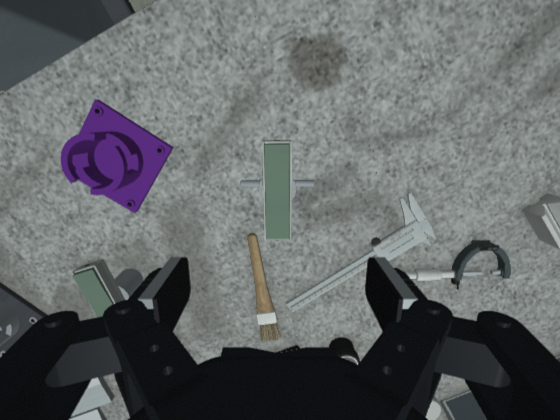

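The wrist view shows the holder at about (278,190), lugs on both sides at row 183, nearly aligned with the jaws. I'll descend and grip.

Request:
jog_arm(commands=[0,-0.05,-0.9,0,0,0.15,85,0,0,-0.9,0,0,0,85,0,0,-0.9,0,0,0,85,0,0,-0.9,0,0,0,85,0,0,-0.6,0,0,0,85,0,0,-0.3,0,0,0,85,0,0,0,0,0,0,85,0,0,0,0,0,0,85])

```text
t: 2.17
tcp_pos: [521.2, 405.5, 51.6]
orientation: [[0.432, 0.902, -0.0], [0.902, -0.432, 0.0], [0.0, -0.0, -1.0]]
force: [-0.3, 0.9, 0.8]
grip_width: 0.996
```

```bash
python3 wl.py w1; python3 - <<'E'
from h import *
z=np.load('w1.npz');d=z['d'].astype(float);cm=dict(K=z['K'],camera_from_world=z['T']);C=cloud(cm,d)
X,Y,Z=C[...,0],C[...,1],C[...,2]
m=(d>0)&(Z>65)&(Z<78)&(abs(X-517)<70)&(abs(Y-402)<70)
m[250:]&=False
q=C[m];print(m.sum(),np.median(q,0),cv2.minAreaRect(q[:,:2].astype(np.float32)))
E
```

```text
2.1667 [521.2 405.5  51.6] 64.41 [-0.e+00  1.e-04 -1.e+00] [ 34.1  33.1  94.3   0.   52.6 -30.3] [-0.3  0.9  0.8] 0.9963782938802239
cam [[ 4.32000e-01 -8.66000e-01 -2.53000e-01  4.56075e+02]
 [ 9.02000e-01  4.14000e-01  1.21000e-01  4.35314e+02]
 [ 0.00000e+00 -2.80000e-01  9.60000e-01  1.94900e+02]]
5721 [488.45615798 420.45112416  73.26389336] ((490.1692810058594, 419.79193115234375), (30.08781623840332, 37.581783294677734), 64.40367126464844)
```

View pics/w1.png

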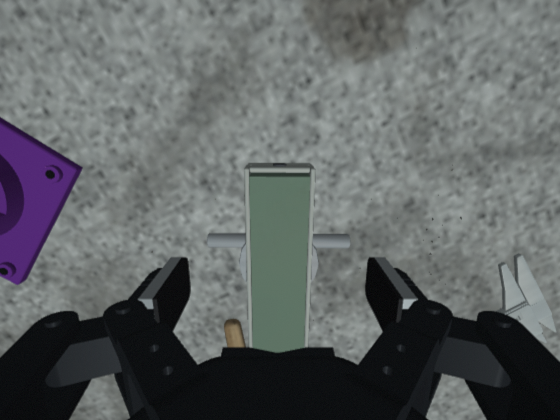

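Request:
jog_arm(commands=[0,0,0,0,0,0,40,0,0,0,0,0,0,25,0,0,0,0,0,0,20,0,0,0,0,0,0,20,0,0,0,0,0,0,20,0,0,0,0,0,0,20,0,0,0,0,0,0,15,0,0,0,0,0,0,15,0,0,0,0,0,0,15,0,0,0,0,0,0,15])

```text
t: 3.05
tcp_pos: [522.6, 405.4, 52.6]
orientation: [[0.433, 0.901, 0.002], [0.901, -0.433, 0.001], [0.002, 0.001, -1.0]]
force: [0.4, 0.2, 6.4]
grip_width: 0.337
```

```bash
python3 wl.py w2
```

```text
3.05 [522.6 405.4  52.6] 64.34 [ 0.002   0.0014 -1.    ] [ 34.   33.1  94.3   0.   52.5 -30.3] [0.4 0.2 6.4] 0.3369576321892695
cam [[ 4.33000e-01 -8.65000e-01 -2.55000e-01  4.57268e+02]
 [ 9.01000e-01  4.16000e-01  1.20000e-01  4.35075e+02]
 [ 2.00000e-03 -2.82000e-01  9.60000e-01  1.95819e+02]]
```

View pics/w2.png

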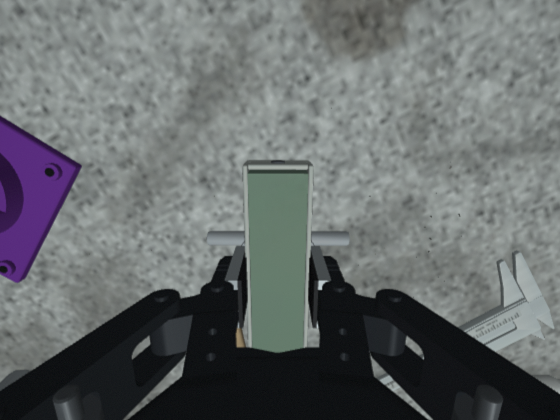

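Request:
jog_arm(commands=[0,0,0.3,0,0,0,15,0,0,0.6,0,0,0,15,0,0,0.7,0,0,0,15,0,0,0.6,0,0,0,15,0,0,0.3,0,0,0,15,0.1,-0.3,0,0,0,0.3,15,0.2,-0.7,0,0,0,0.7,15,0.2,-0.8,0,0,0,0.8,15,0.2,-0.8,0,0,0,0.8,15,0.2,-0.8,0,0,0,0.8,15,0.2,-0.8,0,0,0,0.8,15,0.2,-0.8,0,0,0,0.8,15,0.2,-0.8,0,0,0,0.8,15,0.2,-0.8,0,0,0,0.8,15,0.2,-0.8,0,0,0,0.8,15,0.2,-0.8,0,0,0,0.8,15,0.2,-0.8,0,0,0,0.8,15,0.2,-0.8,0,0,0,0.6,15,0.1,-0.6,0,0,0,0.5,15,0,-0.2,0,0,0,0.2,15])

```text
t: 4.77
tcp_pos: [625.0, -23.6, 149.8]
orientation: [[-0.366, 0.931, -0.002], [0.931, 0.366, -0.002], [-0.001, -0.003, -1.0]]
force: [0.1, 1.5, -2.8]
grip_width: 0.335
```

Request:
jog_arm(commands=[0,0,0,0,0,0,15,0,0,0,0,0,0,15,0,0,0,0,0,0,15,0,0,0,0,0,0,15])

```text
t: 5.1
tcp_pos: [624.9, -17.9, 150.6]
orientation: [[-0.368, 0.93, -0.001], [0.93, 0.368, 0.001], [0.001, -0.001, -1.0]]
force: [1.2, 0.1, -3.9]
grip_width: 0.336
```

```bash
python3 wl.py w3; python3 - <<'E'
from h import *
z=np.load('w3.npz');d=z['d'].astype(float);cm=dict(K=z['K'],camera_from_world=z['T']);C=cloud(cm,d)
X,Y,Z=C[...,0],C[...,1],C[...,2]
m=(d>0)&(Z>50)&(Z<62)&(abs(X-521)<50)&(abs(Y+41)<50)
q=C[m];print('rim',m.sum(),q[:,:2].mean(0),np.median(q[:,2]))
c=(cv2.minEnclosingCircle(q[:,:2].astype(np.float32)));print(c)
a=np.degrees(np.arctan2(q[:,1]-c[0][1],q[:,0]-c[0][0]))
print(np.histogram(a,72,(-180,180))[0])
m=(d>0)&(Z>4)&(Z<12)&(abs(X-521)<75)&(abs(Y+41)<75);q=C[m];print('plate',cv2.minAreaRect(q[:,:2].astype(np.float32)))
m=(d>0)&(Z>130)&(Z<230)
print(np.median(C[m],0) if m.any() else 0)
E
```

```text
5.1 [624.9 -17.9 150.6] 111.62 [-1.4e-03  6.0e-04 -1.0e+00] [  -5.6   22.5   97.1    0.    60.5 -117.3] [ 1.2  0.1 -3.9] 0.3362458319637931
cam [[-3.69000e-01 -8.93000e-01 -2.59000e-01  5.58016e+02]
 [ 9.30000e-01 -3.53000e-01 -1.05000e-01 -4.53390e+01]
 [ 2.00000e-03 -2.80000e-01  9.60000e-01  2.94065e+02]]
rim 2316 [518.32303473 -44.41920903] 56.67346850967921
((521.767578125, -43.396095275878906), 33.20309829711914)
[50 49 50 50 47 52 48 49 48 46 45 48 45 47 42 43 45 48 10  0  0  0  0  0
  0  4 35 36 33 36 35 31 32 35 34 34 34 33 34 31 33 30 32 35 33 34 35 36
 33 36 38 37 37 35  0  0  0  0  0  0  0 18 46 45 45 46 51 47 49 50 46 50]
plate ((521.7666625976562, -43.16726303100586), (100.35506439208984, 99.73506164550781), 19.455150604248047)
[615.57253374 -23.90152044 206.24239268]
```

View pics/w3.png

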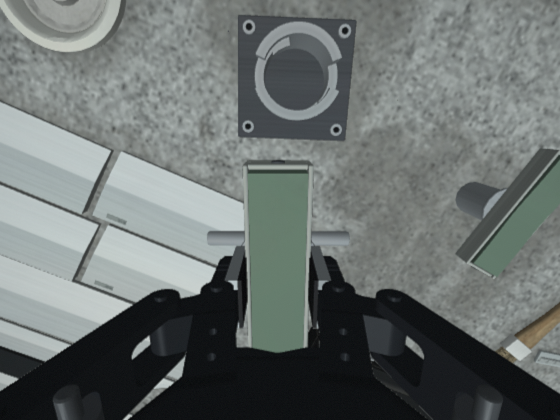

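```bash
python3 - <<'E'
from h import *
z=np.load('w3.npz');d=z['d'].astype(float);cm=dict(K=z['K'],camera_from_world=z['T']);C=cloud(cm,d)
x=np.array([-.368,.930]);y=np.array([.930,.368]);t=np.array([624.9,-17.9])
L=np.stack([(C[...,:2]-t)@x,(C[...,:2]-t)@y,C[...,2]],-1)
m=(d>0)&(L[...,2]>165)&(L[...,2]<182);m[:150]=0;m[225:]=0;m[:,:235]=0;m[:,330:]=0
q=L[m];print(q.min(0),q.max(0),np.median(q[:,2]));print(cv2.minAreaRect(q[:,:2].astype(np.float32)))
m=(d>0)&(L[...,2]>105)&(L[...,2]<135);m[:225]=0;m[252:]=0;m[:,:200]=0;m[:,360:]=0
q=L[m];print('lugs',m.sum(),q.min(0),q.max(0),np.median(q,0))
E
```

```text
[-15.62295632 -54.31053933 165.03086788] [ 14.41108451 -27.81119621 173.83459754] 171.51338545116147
((-0.6144952774047852, -41.04236602783203), (30.020130157470703, 26.504072189331055), 0.08544453978538513)
lugs 1037 [-44.05340005  -6.09986356 117.13080139] [ 43.41859071   3.06156483 124.97457491] [ 19.97521981  -2.75954405 122.42987709]
```

The seat slots are at about 109.5° and the seat centre at (521.7,-43.3). The holder is held true, about 1 mm off-axis. I'll move over the seat.

Request:
jog_arm(commands=[-0.3,-0.08,0,0,0,-0.23,15,-0.6,-0.14,0,0,0,-0.23,15,-0.7,-0.17,0,0,0,0,15,-0.6,-0.14,0,0,0,0,15,-0.35,-0.08,0,0,0,0,15,0,0,0,0,0,0,15,0,0,0,0,0,0,15,0,0,0,0,0,0,15,0,0,0,0,0,0,15])

```text
t: 5.9
tcp_pos: [525.3, -43.3, 151.9]
orientation: [[-0.334, 0.943, 0.002], [0.943, 0.334, -0.0], [-0.001, 0.002, -1.0]]
force: [-0.8, -0.3, -4.1]
grip_width: 0.334
```

```bash
python3 wl.py w4; python3 - <<'E'
from h import *
p,d=get_image('scene');save('s4',cv2.resize(p[180:360,250:450],(666,600)))
E
```

```text
5.9 [525.3 -43.3 151.9] 109.49 [ 2.4e-03 -2.0e-04 -1.0e+00] [  -9.5   12.2  110.6    0.    57.  -119. ] [-0.8 -0.3 -4.1] 0.3338920514271826
cam [[-3.34000e-01 -9.04000e-01 -2.67000e-01  4.56947e+02]
 [ 9.43000e-01 -3.20000e-01 -9.40000e-02 -6.81030e+01]
 [-0.00000e+00 -2.83000e-01  9.59000e-01  2.95116e+02]]
```

View pics/s4.png

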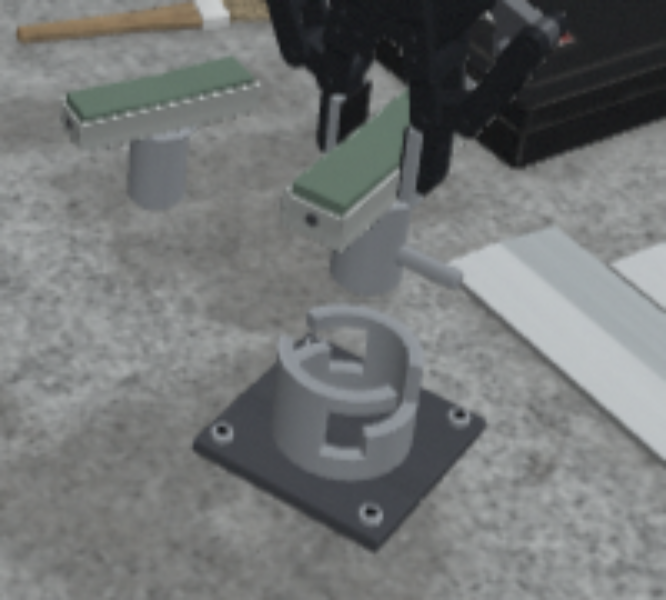

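View pics/w4.png

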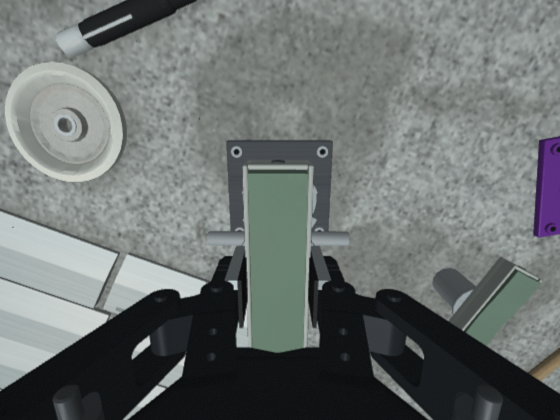

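```bash
python3 - <<'E'
from h import *
for i in range(4):
    s=get_state();print(s['t'],s['tcp_pos'].round(2));get_image('top')
z=np.load('w4.npz');d=z['d'].astype(float);cm=dict(K=z['K'],camera_from_world=z['T']);C=cloud(cm,d)
m=(d>0)&(abs(C[...,2]-8)<4)&(abs(C[...,0]-521)<80)&(abs(C[...,1]+43)<80);q=C[m];
x=np.array([-.334,.943]);y=np.array([.943,.334]);print('plate in tool axes about 521.7,-43.3:',((q[:,:2]-[521.7,-43.3])@x).min(),((q[:,:2]-[521.7,-43.3])@x).max(),((q[:,:2]-[521.7,-43.3])@y).min())
E
```

```text
6.0 [524.82 -43.4  151.58]
6.05 [524.52 -43.46 151.41]
6.1 [524.28 -43.51 151.29]
6.15 [524.08 -43.56 151.22]
plate in tool axes about 521.7,-43.3: -50.22240008563165 50.01628067098432 -49.43829410017309
```

Request:
jog_arm(commands=[-0.02,0.03,-0.3,0,0,0,15,0,0,-0.5,0,0,0,15,0,0,-0.4,0,0,0,15,0,0,-0.2,0,0,0,15,0,0,0,0,0,0,15,0,0,0,0,0,0,15,0,0,0,0,0,0,15,0,0,0,0,0,0,15,0,0,0,0,0,0,15,0,0,0,0,0,0,15])

```text
t: 7.03
tcp_pos: [523.6, -42.6, 96.2]
orientation: [[-0.333, 0.943, 0.002], [0.943, 0.333, -0.0], [-0.001, 0.002, -1.0]]
force: [-0.5, 0.3, -4.0]
grip_width: 0.334
```

```bash
python3 wl.py w5; python3 - <<'E'
from h import *
p,d=get_image('scene');save('s5',cv2.resize(p[200:360,270:430],(600,600)))
E
```

```text
7.0333 [523.6 -42.6  96.2] 109.44 [ 1.9e-03 -3.0e-04 -1.0e+00] [  -9.4   16.8  112.6   -0.    50.5 -118.8] [-0.5  0.3 -4. ] 0.3340402862381056
cam [[-3.33000e-01 -9.05000e-01 -2.66000e-01  4.55273e+02]
 [ 9.43000e-01 -3.20000e-01 -9.40000e-02 -6.73360e+01]
 [-0.00000e+00 -2.82000e-01  9.59000e-01  2.39385e+02]]
```

View pics/s5.png

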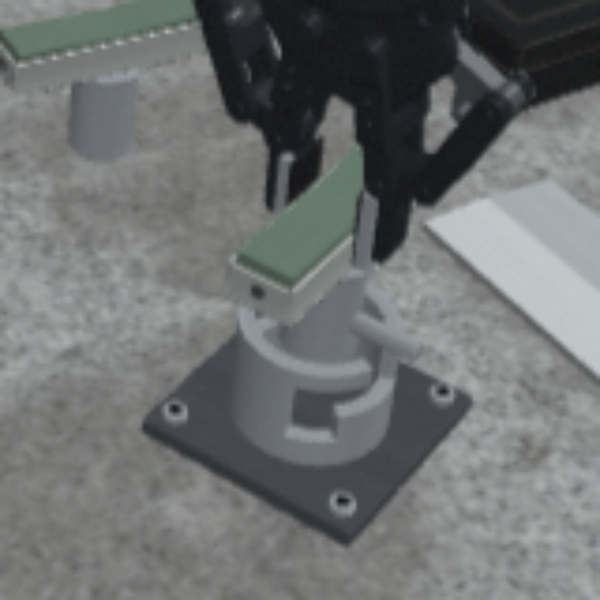

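View pics/w5.png

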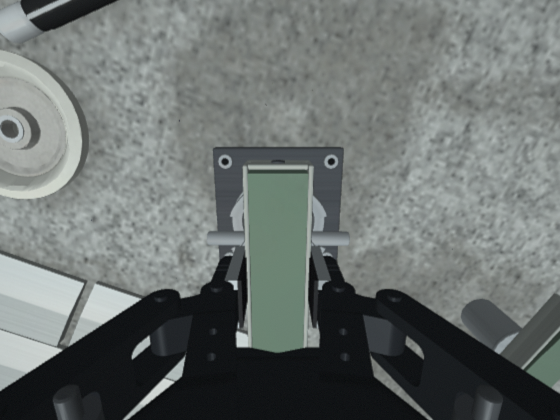

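The holder is centred above the collar with its lugs over the slots. I'll lower it to the ledges slowly.

Request:
jog_arm(commands=[0,0,-0.1,0,0,0,15,0,0,-0.1,0,0,0,15,0,0,-0.1,0,0,0,15,0,0,-0.1,0,0,0,15,0,0,-0.1,0,0,0,15,0,0,-0.05,0,0,0,15,0,0,-0.05,0,0,0,15,0,0,0,0,0,0,15,0,0,0,0,0,0,15,0,0,0,0,0,0,15,0,0,0,0,0,0,15,0,0,0,0,0,0,15,0,0,0,0,0,0,15])

```text
t: 8.22
tcp_pos: [522.8, -42.5, 71.3]
orientation: [[-0.333, 0.943, 0.0], [0.943, 0.333, -0.0], [-0.0, 0.0, -1.0]]
force: [-0.1, -0.1, -3.4]
grip_width: 0.337
```

```bash
python3 wl.py w6; python3 - <<'E'
from h import *
p,d=get_image('scene');save('s6',cv2.resize(p[220:350,280:410],(600,600)))
E
```

```text
8.2167 [522.8 -42.5  71.3] 109.44 [ 1.e-04 -0.e+00 -1.e+00] [  -9.4   19.1  113.2   -0.    47.7 -118.8] [-0.1 -0.1 -3.4] 0.3367870318350542
cam [[-3.33000e-01 -9.05000e-01 -2.65000e-01  4.54811e+02]
 [ 9.43000e-01 -3.20000e-01 -9.40000e-02 -6.72680e+01]
 [ 0.00000e+00 -2.81000e-01  9.60000e-01  2.14640e+02]]
```

View pics/s6.png

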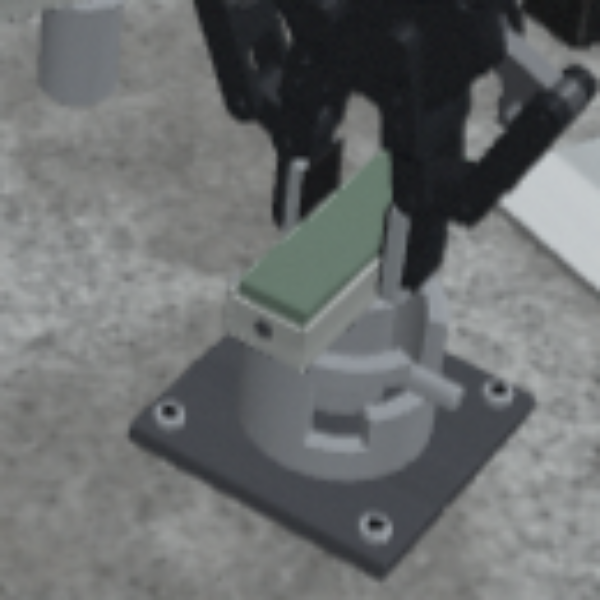

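```bash
python3 - <<'E'
from h import *
for n in ['w5','w6']:
    z=np.load(n+'.npz');d=z['d'].astype(float);cm=dict(K=z['K'],camera_from_world=z['T']);C=cloud(cm,d)
    print(n,np.median(C[190:300,260:296,2]))
    Z=C[...,2]; m=np.zeros_like(d,bool);m[225:250,208:240]=1;m[225:250,318:350]=1
    q=Z[m&(d>0)];print('lug top',np.histogram(q,np.arange(0,80,2)))
    m=(abs(C[...,0]-521)<70)&(abs(C[...,1]+43)<70)&(Z<12)&(Z>4);print('plate z',np.median(Z[m]))
E
```

```text
w5 116.68611794021116
lug top (array([177,   0,   0,  36, 276,   7,   0,   0,   0,   0,   0,   0,   0,
         0,   0,   0,   7,  68,   3,   0,   0,   0,   0,   0,   0,   2,
         5,   9,  18,   0,   1,  22, 100, 327, 433,   7,   0,   0,   0]), array([ 0,  2,  4,  6,  8, 10, 12, 14, 16, 18, 20, 22, 24, 26, 28, 30, 32,
       34, 36, 38, 40, 42, 44, 46, 48, 50, 52, 54, 56, 58, 60, 62, 64, 66,
       68, 70, 72, 74, 76, 78]))
plate z 8.775944609189537
w6 91.82428623231345
lug top (array([ 59,   0,   0,  35, 299,   7,   0,   0,   0,   0,   0,   3,   3,
         0,   4,   0,   8,  60,   1,  29, 129, 517, 161,   1,   0,   0,
         0,  21, 201,   4,   0,   0,   0,   0,   0,   0,   0,   1,   8]), array([ 0,  2,  4,  6,  8, 10, 12, 14, 16, 18, 20, 22, 24, 26, 28, 30, 32,
       34, 36, 38, 40, 42, 44, 46, 48, 50, 52, 54, 56, 58, 60, 62, 64, 66,
       68, 70, 72, 74, 76, 78]))
plate z 8.759531904824144
```

Request:
jog_arm(commands=[0,0,0.03,0,0,0,15,0,0,0,0,0,0,15,0,0,0,0,0,-0.3,15,0,0,0,0,0,-0.5,15,0,0,0,0,0,-0.6,15,0,0,0,0,0,-0.6,15,0,0,0,0,0,-0.6,15,0,0,0,0,0,-0.6,15,0,0,0,0,0,-0.6,15,0,0,0,0,0,-0.6,15,0,0,0,0,0,-0.6,15,0,0,0,0,0,0,15,0,0,0,0,0,0,15])

```text
t: 9.4
tcp_pos: [522.8, -42.5, 72.5]
orientation: [[0.06, 0.998, 0.0], [0.998, -0.06, -0.0], [-0.0, 0.0, -1.0]]
force: [-0.6, -0.8, -4.2]
grip_width: 0.337
```

```bash
python3 wl.py w7; python3 - <<'E'
from h import *
s=get_state();print(s['torque'],s['tcp_pos'])
E
```

```text
9.4 [522.8 -42.5  72.5] 86.56 [ 0. -0. -1.] [ -9.4  19.  113.1  -0.   47.9 -96. ] [-0.6 -0.8 -4.2] 0.3371890319322175
cam [[ 6.00000e-02 -9.58000e-01 -2.80000e-01  4.50847e+02]
 [ 9.98000e-01  5.70000e-02  1.60000e-02 -3.92140e+01]
 [ 0.00000e+00 -2.81000e-01  9.60000e-01  2.15811e+02]]
[0.01317834 0.0194849  0.01846589] [522.80598502 -42.47736144  72.47387273]
```

View pics/w7.png

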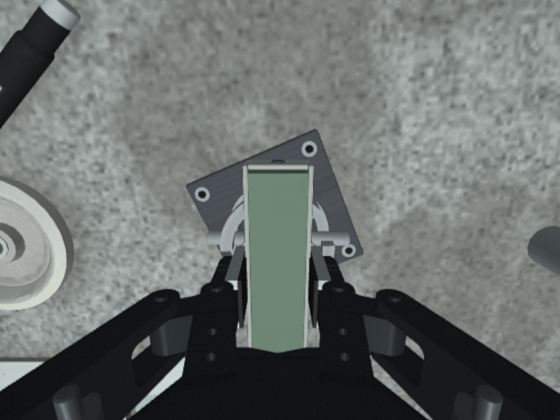

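Request:
jog_arm(commands=[0,0,0,0,0,-0.4,15,0,0,0,0,0,-0.6,15,0,0,0,0,0,-0.6,15,0,0,0,0,0,-0.6,15,0,0,0,0,0,-0.6,15,0,0,0,0,0,-0.6,15,0,-0.01,0,0,0,-0.6,15,0,-0.01,0,0,0,-0.6,15,0,-0.01,0,0,0,-0.6,15,0,0,0,0,0,-0.6,15,0,0,0,0,0,-0.6,15,0,0,0,0,0,-0.6,15,0,0,0,0,0,-0.6,15,0,0,0,0,0,-0.5,15,0,0,0,0,0,0,15,0,0,0,0,0,0,15,0,0,0,0,0,0,15])

```text
t: 10.87
tcp_pos: [522.8, -43.7, 72.5]
orientation: [[0.65, 0.76, -0.0], [0.76, -0.65, 0.0], [-0.0, -0.0, -1.0]]
force: [-0.5, 0.5, -4.1]
grip_width: 0.337
```

```bash
python3 wl.py w8; python3 - <<'E'
from h import *
s=get_state();print(s['torque'],s['tcp_pos'])
p,d=get_image('scene');save('s8',cv2.resize(p[220:350,280:410],(600,600)))
E
```

```text
10.8667 [522.8 -43.7  72.5] 49.46 [-1.e-04  0.e+00 -1.e+00] [ -9.5  19.  113.1   0.   47.9 -59. ] [-0.5  0.5 -4.1] 0.33650931074989826
cam [[ 6.50000e-01 -7.30000e-01 -2.13000e-01  4.67850e+02]
 [ 7.60000e-01  6.24000e-01  1.82000e-01  1.70100e+00]
 [ 0.00000e+00 -2.80000e-01  9.60000e-01  2.15806e+02]]
[-0.02127541  0.01715863  0.00865965] [522.7937932  -43.67250971  72.4675453 ]
```

View pics/s8.png

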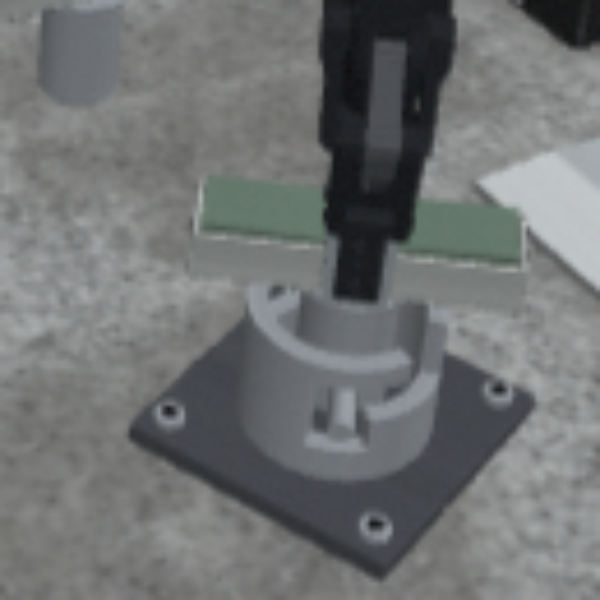

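View pics/w8.png

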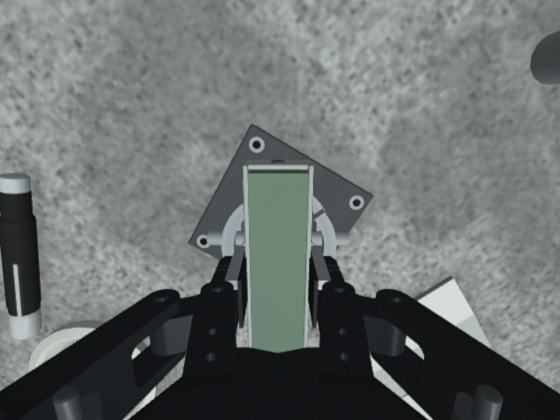

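The lug sits in the middle of the notch, and no forces are building up. Now I'll lower it.

Request:
jog_arm(commands=[0,0,-0.08,0,0,0,15,0,0,-0.08,0,0,0,15,0,0,-0.08,0,0,0,15,0,0,-0.03,0,0,0,15,0,0,0,0,0,0,15,0,0,0,0,0,0,15])

```text
t: 11.47
tcp_pos: [522.6, -43.6, 61.4]
orientation: [[0.651, 0.759, -0.001], [0.759, -0.651, 0.0], [-0.0, -0.0, -1.0]]
force: [0.4, 0.3, -4.1]
grip_width: 0.336
```

Request:
jog_arm(commands=[0,0,-0.02,0,0,0,15,0,0,0,0,0,0,15,0,0,0,0,0,0,15])

```text
t: 11.72
tcp_pos: [522.9, -43.7, 61.0]
orientation: [[0.651, 0.759, 0.0], [0.759, -0.651, -0.0], [0.0, 0.0, -1.0]]
force: [-0.1, 0.5, -4.1]
grip_width: 0.338
```

Request:
jog_arm(commands=[0,0,-0.025,0,0,0,15,0,0,0,0,0,0,15,0,0,0,0,0,0,15])

```text
t: 11.97
tcp_pos: [523.2, -43.7, 60.5]
orientation: [[0.651, 0.759, 0.001], [0.759, -0.651, -0.0], [0.0, 0.0, -1.0]]
force: [-1.7, -0.1, 2.5]
grip_width: 0.329
```

Request:
jog_arm(commands=[0,0,-0.025,0,0,0,15,0,0,0,0,0,0,15,0,0,0,0,0,0,15])

```text
t: 12.22
tcp_pos: [523.3, -43.8, 60.5]
orientation: [[0.651, 0.759, 0.0], [0.759, -0.651, -0.0], [0.0, 0.0, -1.0]]
force: [-3.3, -0.6, 9.3]
grip_width: 0.334
```

```bash
python3 wl.py w9; python3 - <<'E'
from h import *
p,d=get_image('scene');save('s9',cv2.resize(p[220:350,280:410],(600,600)))
z=np.load('w9.npz');C=cloud(dict(K=z['K'],camera_from_world=z['T']),z['d'].astype(float));print(np.median(C[190:300,260:296,2]))
E
```

```text
12.2167 [523.3 -43.8  60.5] 49.41 [ 3.e-04 -2.e-04 -1.e+00] [ -9.5  20.2 113.3  -0.   46.5 -58.9] [-3.3 -0.6  9.3] 0.3339715087776519
cam [[ 6.51000e-01 -7.29000e-01 -2.13000e-01  4.68348e+02]
 [ 7.59000e-01  6.24000e-01  1.82000e-01  1.68100e+00]
 [ 0.00000e+00 -2.81000e-01  9.60000e-01  2.03809e+02]]
81.07362288155743
```

View pics/s9.png

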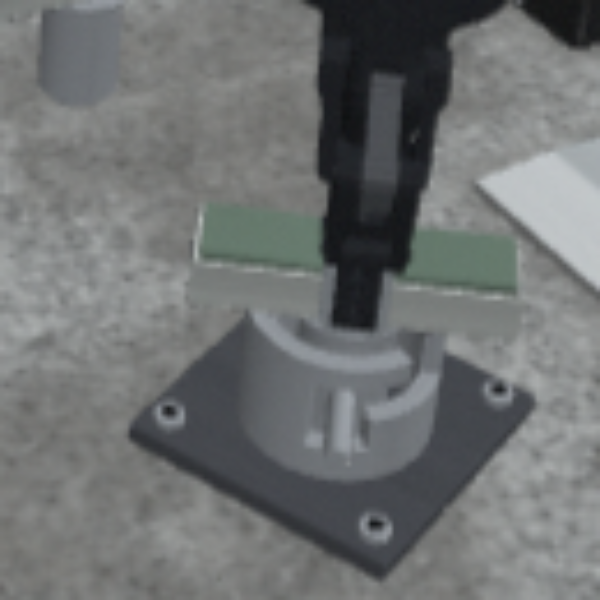

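The stone top measures 81 mm, so the foot is on the plate, and the lug shows down in the notch. I'll release and lift away.

Request:
jog_arm(commands=[0,0,0.02,0,0,0,15,0,0,0,0,0,0,40,0,0,0,0,0,0,70,0,0,0,0,0,0,85,0,0,0,0,0,0,85,0,0,0,0,0,0,85,0,0,0,0,0,0,85,0,0,0.2,0,0,0,85,0,0,0.5,0,0,0,85,0,0,0.8,0,0,0,85,0,0,0.8,0,0,0,85,0,0,0.8,0,0,0,85,0,0,0.4,0,0,0,85,0,0,0,0,0,0,85,0,0,0,0,0,0,85,0,0,0,0,0,0,85])

```text
t: 13.65
tcp_pos: [521.9, -43.5, 198.8]
orientation: [[0.651, 0.759, -0.002], [0.759, -0.651, 0.0], [-0.001, -0.001, -1.0]]
force: [-1.1, -0.2, -0.6]
grip_width: 0.998
```

```bash
python3 wl.py w10; python3 - <<'E'
from h import *
p,d=get_image('scene');save('s10',cv2.resize(p[220:350,280:410],(600,600)))
z=np.load('w10.npz');C=cloud(dict(K=z['K'],camera_from_world=z['T']),z['d'].astype(float))
m=(z['d']>0)&(abs(C[...,2]-78)<8)&(abs(C[...,0]-521)<75)&(abs(C[...,1]+43)<75)
q=C[m];print(np.median(q[:,2]),cv2.minAreaRect(q[:,:2].astype(np.float32)))
t=q[q[:,2]>79];A=np.c_[t[:,:2]-t[:,:2].mean(0),np.ones(len(t))];print('plane',np.linalg.lstsq(A,t[:,2],rcond=None)[0])
cm=camera_model('top');p,d=get_image('top');save('t10',p);C=cloud(cm,d)
for l in ['plain_holder']:
  for r in models.cut_out(l,'top'): print(l,r['conf'],r['xy'])
E
```

```text
13.65 [521.9 -43.5 198.8] 49.4 [-1.7e-03  3.0e-04 -1.0e+00] [ -9.5   8.6 108.8  -0.   62.7 -58.9] [-1.1 -0.2 -0.6] 0.9978631115011929
cam [[ 6.51000e-01 -7.29000e-01 -2.11000e-01  4.67190e+02]
 [ 7.59000e-01  6.25000e-01  1.82000e-01  1.87800e+00]
 [-1.00000e-03 -2.79000e-01  9.60000e-01  3.42227e+02]]
80.96308925692028 ((522.2247924804688, -43.84242630004883), (30.096471786499023, 106.13958740234375), 49.33576965332031)
plane [1.38833532e-03 2.69357575e-03 8.11305310e+01]
plain_holder 0.83 [293.2, 193.4]
```

View pics/s10.png

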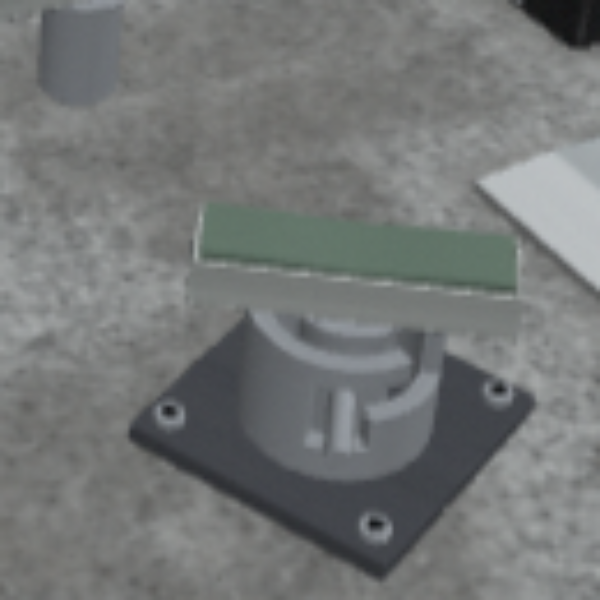

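View pics/w10.png

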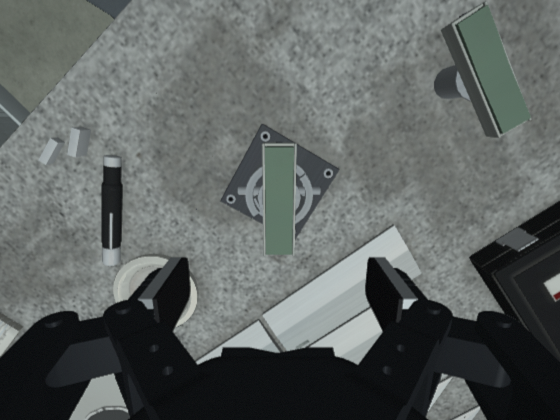

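The holder is fully down, level, and centred on the seat to within 1 mm, and the gripper is clear of it. I'll hand in.

```bash
python3 -c "
from h import *
print(env.sign_off())"
```

```text
the job is handed in; nothing more can be done
None
```

The lugged holder is locked in the grey bayonet seat, and I handed the job in at about 14 s of the 38 s allowed. I lowered its lugs down the two open slots, twisted it 60° clockwise, then lowered it until the foot touched the plate and let go.

Last checks, after releasing and lifting away:
- **Height:** the stone top is at 81.0 mm, which puts the foot on the plate at 8 mm.
- **Upright:** the stone top is tilted by less than 0.2°.
- **Position:** the holder is within 1 mm of the seat centre, and its angle is 60° from the slots. The scene camera shows the near lug down in its notch.
- **Forces:** the highest reading was about 9 N, when the foot touched the plate. I read the force only at the end of each move.
- **Plain holder:** I didn't touch it. In the top picture it was found 1–2 pixels from where it started, which is within what the network gets wrong.

The fixed cameras disagreed by about 3 mm on the seat's position, so I used the wrist camera's measurement. No check failed.

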